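# Close up the paint box

## Task

Painting is over: close up the wooden paint box. First push the upright white mixing leaf over until it lies flat down inside the box above the paint pots, and only then swing the big hinged lid over and press it fully shut, never letting it slam. Do it all by pushing with the fingertips or the outside of the fingers: never take the leaf or the lid between the fingers, and leave everything in the box and around it where it stands.

Things in the scene. Friction and masses are not known exactly. Their poses are not given: they have to be found in the camera images.
- paintbox: open wooden paint box, fixed to the table, 280 (x) by 240 (y) by 70 mm high, walls 10 mm. Origin: centre of its underside; x along both hinges, y from the lid's hinge wall to the leaf's, z up. A divider along x at y = +8 mm, top 57 mm up, carries the leaf when it is down. Black carrying handle on the -x wall, 23 mm out
- lid (a joint): lid angle, rad: 0 = shut flat (its stop), 1.57 = upright, more = leaning outwards beyond the -y wall; stop at 2.0. Wooden panel, 280 mm along the hinge, 240 from hinge to free edge, 10 thick, 0.2 to 0.4 kg. Stiff hinge (0.6 N m friction): it stays where it is left, so push it all the way and press it down. Shut, its top is 80.5 mm above the table. An upright leaf blocks it
- flap (a joint): mixing leaf angle, rad: 0 = flat in the box (its stop), 1.57 = upright, more = leaning outwards over the +y wall; stop at 2.0. White panel, 250 mm along the hinge, 95 from hinge to free edge, 6 thick, 0.09 kg. Stiff hinge (0.1 N m friction): stays where it is left. Folds down towards -y; flat, its top is 64 mm above the table, 6 mm below the box rim
- lid_hinge (a point): middle of the lid's hinge line, at box (0, -120, 70.5) mm; the shut lid's underside is level with it, its 10 mm thickness above. Turns with the lid: y from hinge to free edge, z out of the outer (red and yellow) face, which looks to the box's -y when the lid is upright
- lid_edge (a point): middle of the lid's free edge, 240 mm from the hinge, half way through the thickness; axes as lid_hinge
- flap_hinge (a point): middle of the leaf's hinge line, at box (0, +105, 58) mm; the flat leaf's underside is level with it, its 6 mm thickness above. Turns with the leaf: -y from hinge to free edge, z out of the face with five grey round wells, which looks to the box's +y when the leaf is upright
- flap_edge (a point): middle of the leaf's free edge, 95 mm from the hinge, half way through the thickness; axes as flap_hinge
- pot_blue: blue paint pot, 38 mm wide, 40 mm tall, standing in the +y half of the box, where the leaf will cover it; origin under its centre; only a bystander, leave it where it stands
- pot_green: green paint pot, 38 mm wide, 40 mm tall, standing in the +y half of the box, where the leaf will cover it; origin under its centre; only a bystander, leave it where it stands
- pastel: terracotta block of chalk, 90 by 22 by 18 mm, lying in the -y half of the box; origin under its centre; only a bystander, leave it where it stands
- brush_cup: clear cup of brushes, 72 mm wide, brushes up to 160 mm, just beyond the box's +x wall; origin under its centre; only a bystander, leave it where it stands
- varnish: amber bottle, 54 mm wide, 110 mm tall, just beyond the box's +x wall; origin under its centre; only a bystander, leave it where it stands
- tape_roll: yellow ring of tape lying flat, 90 mm wide, 24 mm tall, beside the box's +y wall; origin under its centre; only a bystander, leave it where it stands
- pot_gold: yellow pot with a brass cap, 44 mm wide, 45 mm tall, beside the box's +y wall; origin under its centre; only a bystander, leave it where it stands
- eraser: white eraser, 50 by 24 by 14 mm, beside the box's -y wall, outside the open lid; origin under its centre; only a bystander, leave it where it stands

How it is judged:
By the outcome, as a careful person would: the job done as asked, in the order asked, and still so for the second after the job is handed in, with the robot touching nothing.
It also fails if it takes over 58 s, if anything falls off the work surface, if the arm or the gripper's body presses on something with over 40 N, if the wrist force passes 120 N, or if a joint passes its speed limit or range.

## Robot

A 7-joint arm with a two-finger parallel gripper is mounted at the origin on the work surface. World frame = base frame: x ahead of the robot, y to its left, z up, the work surface at z = 0. Lengths are in m, angles in rad, forces in N, time in s.
With the tool pointing down it reaches from about 0.375 to 0.925 m from the base axis. Payload 3.1 kg.
Tool frame: the origin (TCP) lies midway between the tips of the shut fingers; the grasp point (between the pads) lies 19 mm behind it (bot.tcp_to_grasp is the z of the grasp point in the tool frame, in m); z points along the fingers, y is the direction in which the jaws open and shut (so a half turn about z gives the same grasp; the last joint's range is limited). The gripper opens to 85 mm and grips with 20 to 120 N. Pads are 22 mm wide; open, the fingers measure 114 mm over their backs; the gripper's body (76 mm by 85 mm) begins 54 mm behind the grasp point. The pads swing forward as they close: fully open they stand 13 mm farther back than shut.
Start: joints at [-1.35, 0.383, 0.044, 1.598, -0.018, 1.161, -0.05], TCP at [0.204, 0.617, 0.231] pointing down, gripper open.
Joint ranges: [-2.61, 2.61], [-0.41, 2.15], [-1.48, 1.57], [0, 2.5], [-1.57, 4.71], [0.05, 1.97], [-2.85, 2.85]. Speed limits (rad/s): [2.79, 2.79, 3.14, 3.14, 3.14, 3.14, 3.14].

## Interface

Orientations are given as a rotation vector (axis times angle).
In Python, from workcell import bot, read_camera, boxes_of, trace, place_of gives the robot as it stands.
- The arm moves only by the tool step_arm, never from a script. Its argument "motion" is a list of rows, each a list of 7 numbers: the shift along the world's x, y, z in mm, then the turn, a rotation vector about the world's x, y, z in rad, then the opening, from 0 (shut) to 1 (fully open). In form: [[dx, dy, dz, rx, ry, rz, gripper], ...]. A call has 1 to 12 rows; each row shifts and turns the commanded pose from where the row before left it; what a row does not reach is not made up. A row lasts 1/10 s, in which the tool goes at most 50 mm and 8.59 degrees, less where a joint would pass 70% of its speed; a pose out of reach is approached as far as the arm can. A call is refused whole if a number of a shift passes 50 or a number of a turn 0.15, either way. A call with a gripper value outside its range is refused whole. The fingers move at their own pace and stop on an object; the grip force is fixed at half the most. Time passes only in rows, so rows that do not move let the fingers close. It gives the time, the measured TCP pose, the force and the opening at its end, in the units of the state.
- bot.observe(): the state, without advancing time (a new reading comes with each control period).
- read_camera(name): name is "side" or "top" or "wrist"; returns a dict with "color" (384x512x3 uint8, red, green, blue), "intrinsics" (3x3 intrinsics, pixels), "rvec" (rotation vector, rad) and "tvec" (3), from world to camera coordinates, as OpenCV has them. Camera axes: x right, y down, z forward; pixel columns grow to the right and rows downward; lengths in m; the calibration is good to about 2 mm. The wrist camera is an equidistant fisheye: a pixel r from the principal point sees the ray r / f radians off the axis. A picture is of the moment at which its call begins. There is no depth.
- bot.job_done(): hands the job in, once; it reports no verdict.
Trained networks look in the newest picture that a camera, given by its name, has taken for a name from the list of things; names that differ only in an ending like _2 or _b are one class to them, and where a whole thing is asked for, a point or a joint stands for the part that bears it (a point fixed in the world has none). Each returns a list of dicts, best first, with "conf" (0 to 1); they miss things now and then, are a little off and sometimes report something else, mostly with a low value. They report only what shows in the picture. A call takes as long as a camera call.
- boxes_of(camera, target): "bbox" ([left, top, right, bottom] in pixels, round what is visible of it).
- trace(camera, target): "region" (384x512 bool, what is visible of it) and "bbox" ([left, top, right, bottom] in pixels, round what is visible of it).
- place_of(camera, target): "centre" ([column, row] in pixels: a listed point, or the origin of a listed thing).
The state is a dict: "t": time; "joint_pos": joint angles; "dq": joint speeds; "joint_efforts": joint torques, N m; "ee_pos": TCP position; "eef_rot": TCP orientation; "contact_force": force on the tool from outside, world axes, zero at the start; "wrist_torque": the same for the moment, N m; "finger_gap": finger opening in m.
Only numpy, scipy, OpenCV 4.12 (cv2) and the standard library are available. Lean on these libraries where they do the work, as an engineer would, in place of code of your own. Each camera call takes 0.05 s, during which the arm holds its last target.

## Working session

There is one attempt and no reset: what is moved stays moved. The work goes in short steps, Python scripts to look and compute and a tool call to move; the robot and the scene stay as the last step left them, time stands still between calls to the robot, and variables do not carry over. Pictures are saved under pics/ and viewed, and the job is handed in when it is done.

Besides the shell and the picture viewer there is one more tool, called as name(argument=value, ...), one argument or row to a line, values as JSON. step_arm: Moves the arm, as the interface text tells. Its arguments: {"type":"object","properties":{"motion":{"type":"array","items":{"type":"array","items":{"type":"number"}}}},"required":["motion"]}

```bash
mkdir -p pics; ls
cat > h.py <<'E'
import numpy as np,cv2
from workcell import bot, read_camera, boxes_of, trace, place_of
def snap(n,f):
    c=read_camera(n); cv2.imwrite('pics/'+f,c['color'][:,:,::-1]); return c
def ray(c,uv):
    R=cv2.Rodrigues(np.array(c['rvec'],float))[0]; t=np.array(c['tvec'],float).ravel()
    K=np.array(c['intrinsics']); d=np.linalg.inv(K)@np.array([uv[0],uv[1],1.])
    return -R.T@t, R.T@d
def atz(c,uv,z):
    o,d=ray(c,uv); return o+d*(z-o[2])/d[2]
def proj(c,P):
    return cv2.projectPoints(np.array(P,float).reshape(-1,1,3),np.array(c['rvec'],float),np.array(c['tvec'],float),np.array(c['intrinsics'],float),None)[0].reshape(-1,2)
E
python3 - <<'E'
from h import *
for n in ['side','top']:
    c=snap(n,n+'0.png')
    o,d=ray(c,(256,192)); print(n,o,d)
    for t in ['paintbox','lid_hinge','lid_edge','flap_hinge','flap_edge','varnish','brush_cup','pot_gold','tape_roll','eraser']:
        r=place_of(n,t)
        if r: print(t,r[0]['centre'],round(r[0]['conf'],2))
print(bot.observe())
E
```

```text
pics
side [ 0.06085577 -0.43493083  0.66733346] [ 0.54579154  0.51298943 -0.66298487]
paintbox [279.1, 225.7] 0.72
lid_hinge [324.7, 222.8] 0.76
lid_edge [278.5, 225.3] 0.6
flap_hinge [238.0, 193.4] 0.83
flap_edge [244.6, 164.4] 0.92
varnish [292.5, 171.1] 0.8
pot_gold [196.7, 216.1] 0.73
tape_roll [220.3, 181.3] 0.6
eraser [410.6, 274.0] 0.78
top [0.37607874 0.02958088 1.32576043] [ 0.17010147  0.00195718 -0.98548003]
paintbox [281.1, 213.3] 0.95
lid_hinge [334.5, 202.9] 0.71
lid_edge [288.3, 139.0] 0.34
flap_hinge [242.6, 213.2] 0.85
flap_edge [244.4, 210.6] 0.66
varnish [249.5, 140.9] 0.8
brush_cup [288.6, 140.9] 0.65
pot_gold [212.0, 247.5] 0.65
tape_roll [201.3, 209.3] 0.66
eraser [396.0, 180.8] 0.72
{'t': 1.1, 'joint_pos': array([-1.34981359,  0.38286153,  0.04389766,  1.59791389, -0.01791822,
        1.16122115, -0.04986852]), 'dq': array([ 3.43880226e-04,  7.88716680e-04, -6.09708599e-04,  1.93443096e-03,
       -3.38122656e-04, -6.67431793e-05,  8.21598207e-04]), 'joint_efforts': array([ 2.22271292e-04, -4.33450735e+01,  1.02295775e+00, -2.49921709e+01,
        1.04614883e-02,  1.89272760e-03, -2.44059429e-06]), 'ee_pos': array([0.20368711, 0.61725131, 0.23128757]), 'eef_rot': array([-4.98506518e-01, -3.10174615e+00,  1.11541619e-05]), 'contact_force': array([ 0.38863563,  1.0536002 , -0.62059524]), 'wrist_torque': array([-0.02252697, -0.00441224, -0.06498443]), 'finger_gap': 0.08551528404308018}
```

View pics/side0.png

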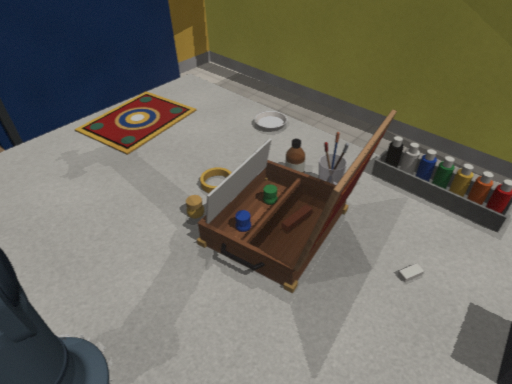

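View pics/top0.png

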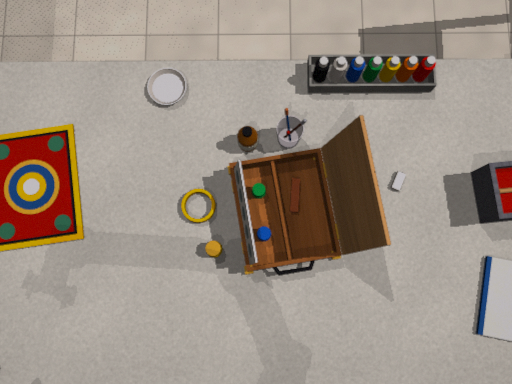

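Run:
```python
from h import *
im=cv2.imread('pics/top0.png')[100:290,180:400]; cv2.imwrite('pics/t0z.png',cv2.resize(im,None,fx=3.5,fy=3.1,interpolation=cv2.INTER_CUBIC))
im=cv2.imread('pics/side0.png')[100:300,180:440]; cv2.imwrite('pics/s0z.png',cv2.resize(im,None,fx=3,fy=3,interpolation=cv2.INTER_CUBIC))
c=read_camera('top')
for n,uv,z in [('hinge',(334.5,202.9),.0705),('fh',(242.6,213.2),.058),('box',(281.1,213.3),0)]: print(n,atz(c,uv,z))
```

```text
hinge [ 0.56407927 -0.16687517  0.0705    ]
fh [0.53998499 0.06651908 0.058     ]
box [ 0.54694992 -0.03469486  0.        ]
```

View pics/t0z.png

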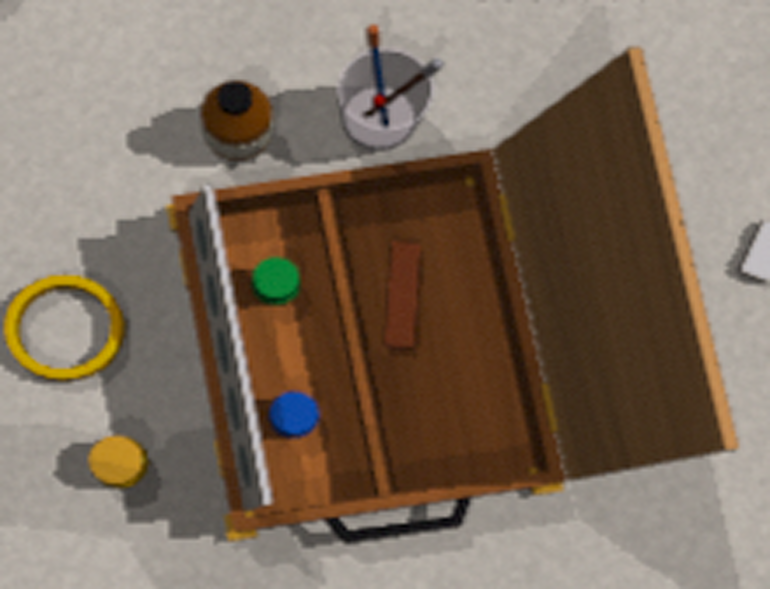

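View pics/s0z.png

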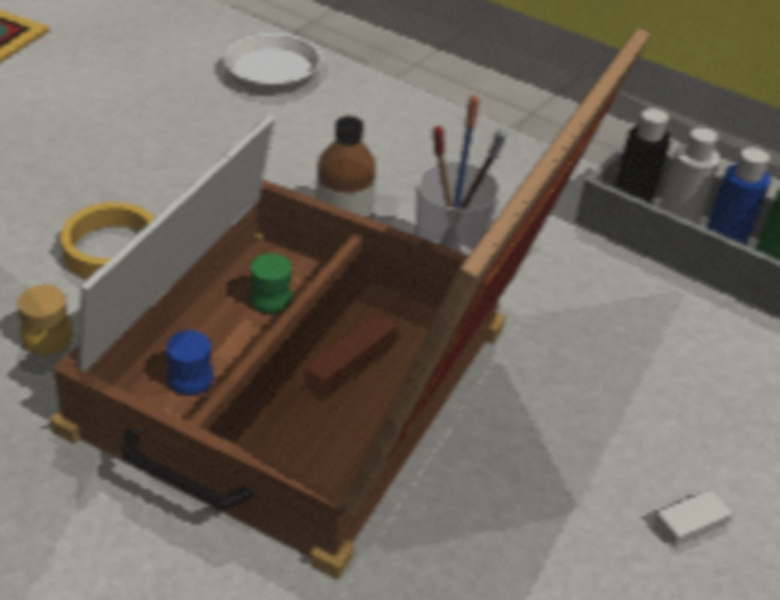

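```bash
cat > fit.py <<'E'
from h import *
from scipy.optimize import least_squares
ct=read_camera('top'); cs=read_camera('side')
def rz(a): return np.array([[np.cos(a),-np.sin(a),0],[np.sin(a),np.cos(a),0],[0,0,1]])
def lid(x,r,h,th): # r along lid, h thickness out
    return [x,-.12+r*np.cos(th)-h*np.sin(th),.0705+r*np.sin(th)+h*np.cos(th)]
def flap(x,r,h,th):
    return [x,.105-r*np.cos(th)+h*np.sin(th),.058+r*np.sin(th)+h*np.cos(th)]
def pts(p):
    L,F=p[3],p[4]
    T=[[.14,.12,.07],[.14,-.12,.07],[-.14,-.12,.07],[-.14,.12,.07],lid(.14,.24,0,L),lid(-.14,.24,0,L),lid(.14,.24,.01,L),lid(-.14,.24,.01,L),flap(.125,.095,.003,F),flap(-.125,.095,.003,F)]
    S=[[.14,.12,.07],[-.14,.12,.07],[-.14,-.12,.07],lid(-.14,.24,0,L),lid(.14,.24,.005,L),flap(-.125,.095,.003,F),flap(.125,.095,.003,F)]
    R=rz(p[2]); o=np.array([p[0],p[1],0])
    return (np.array(T)@R.T+o,np.array(S)@R.T+o)
mt=np.array([(230,163.9),(320,149),(340.9,255.5),(246.3,268.4),(360.3,116.8),(387.1,245.2),(363.7,116.1),(390.9,244.5),(239.4,160.6),(257,261.3)])
ms=np.array([(268.3,161),(200,222.7),(294,271.7),(336,189.3),(393.3,111.7),(207.3,196.7),(270,140.7)])
def res(p):
    a,b=pts(p); return np.r_[(proj(ct,a)-mt).ravel(),(proj(cs,b)-ms).ravel()]
if __name__=='__main__':
    r=least_squares(res,[.55,-.04,.15,1.9,1.6],loss='soft_l1'); print(r.x.round(4)); print(res(r.x).reshape(-1,2).round(1).tolist())
    for t,z in [('varnish',0),('brush_cup',0),('pot_gold',0),('tape_roll',0),('eraser',0)]:
        q=place_of('top',t)
        if q:
            w=atz(ct,q[0]['centre'],z); print(t,w.round(3),(rz(r.x[2]).T@(w-[r.x[0],r.x[1],0])).round(3))
E
python3 fit.py
```

```text
[ 0.5493 -0.0411  0.1657  1.7967  1.4153]
[[-0.6, -0.4], [1.0, -0.8], [1.4, 0.2], [1.0, 3.5], [-0.5, -1.0], [0.7, 1.0], [0.4, -0.7], [1.3, 0.9], [0.1, -0.7], [-0.1, 1.8], [-3.6, -2.4], [-2.3, 0.5], [-0.4, -1.7], [-2.4, -0.4], [1.9, -2.3], [0.3, -0.8], [0.6, -2.6]]
varnish [0.749 0.051 0.   ] [0.213 0.058 0.   ]
brush_cup [ 0.75  -0.058  0.   ] [ 0.195 -0.05   0.   ]
pot_gold [ 0.646 -0.29   0.   ] [ 0.055 -0.261  0.   ]
tape_roll [0.561 0.182 0.   ] [0.048 0.218 0.   ]
eraser [ 0.635 -0.342  0.   ] [ 0.035 -0.311  0.   ]
```

```bash
cat > ov.py <<'E'
from fit import *
import sys
def draw(p,tag):
    R=rz(p[2]); o=np.array([p[0],p[1],0]); L,F=p[3],p[4]
    quads=[[[.14,.12,.07],[.14,-.12,.07],[-.14,-.12,.07],[-.14,.12,.07]],[[.14,.12,0],[.14,-.12,0],[-.14,-.12,0],[-.14,.12,0]],
     [lid(.14,0,0,L),lid(.14,.24,0,L),lid(-.14,.24,0,L),lid(-.14,0,0,L)],[flap(.125,0,.0,F),flap(.125,.095,0.,F),flap(-.125,.095,0.,F),flap(-.125,0,0.,F)]]
    for n,c,(y0,y1,x0,x1) in [('top',ct,(100,290,180,400)),('side',cs,(90,300,180,440))]:
        im=cv2.resize(c['color'][y0:y1,x0:x1,::-1],None,fx=3,fy=3,interpolation=cv2.INTER_CUBIC)
        for q,col in zip(quads,[(0,255,0),(255,255,0),(0,255,255),(255,0,255)]):
            u=(proj(c,np.array(q)@R.T+o)-[x0,y0]+.5)*3
            cv2.polylines(im,[u.round().astype(np.int32)],True,col,1)
        cv2.imwrite(f'pics/{n}_{tag}.png',im)
if __name__=='__main__': draw([float(x) for x in sys.argv[2:]],sys.argv[1])
E
python3 ov.py a .5493 -.0411 .1657 1.7967 1.4153
```

```text
(no output)
```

View pics/top_a.png

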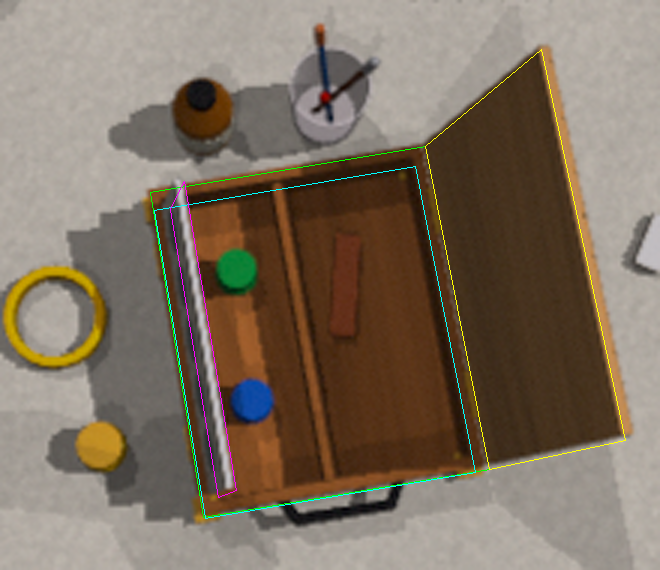

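View pics/side_a.png

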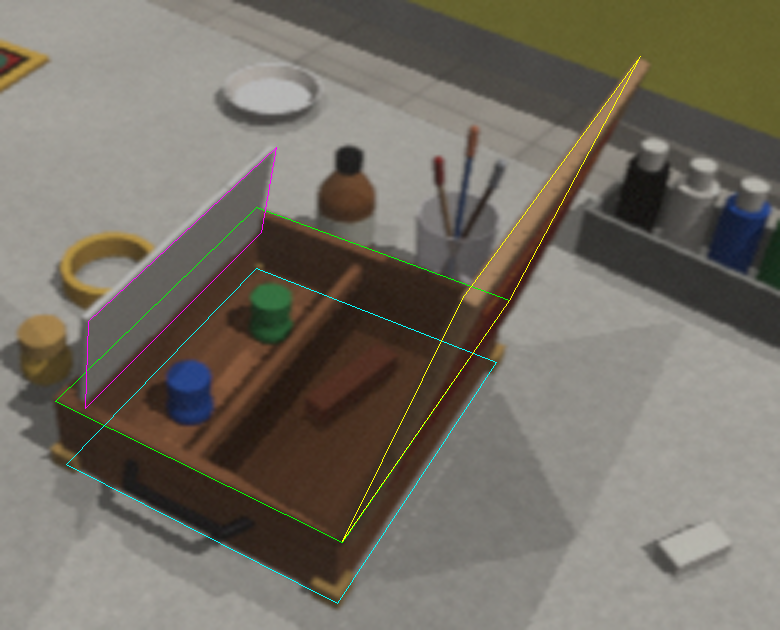

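step_arm(
  motion=[
    [26, -41, 0, 0, 0, 0.04, 0],
    [26, -41, 0, 0, 0, 0.04, 0],
    [26, -41, 0, 0, 0, 0.04, 0],
    [26, -41, 0, 0, 0, 0.04, 0],
    [26, -41, 0, 0, 0, 0.04, 0],
    [26, -41, 0, 0, 0, 0.04, 0],
    [26, -41, 0, 0, 0, 0.04, 0],
    [26, -41, 0, 0, 0, 0.04, 0],
    [26, -41, 0, 0, 0, 0.04, 0],
    [26, -41, 0, 0, 0, 0.04, 0],
    [26, -41, 0, 0, 0, 0.04, 0],
    [26, -41, 0, 0, 0, 0.04, 0],
  ],
)

```text
t: 2.8
ee_pos: [0.5166, 0.1236, 0.2318]
eef_rot: [-0.256, 3.13, 0.001]
contact_force: [0.1, 1.0, -0.1]
finger_gap: 0.0
```

```bash
cat > path.py <<'E'
import numpy as np
B=np.array([.5493,-.0411]); yaw=.1657
def w(x,y): return B+np.array([np.cos(yaw)*x-np.sin(yaw)*y,np.sin(yaw)*x+np.cos(yaw)*y])
def tip(kind,th,r,half=.0145):
    if kind=='flap': y=.105-r*np.cos(th)+.006*np.sin(th)+half; z=.058+r*np.sin(th)+.006*np.cos(th)
    else: y=-.12+r*np.cos(th)-.01*np.sin(th)-half; z=.0705+r*np.sin(th)+.01*np.cos(th)
    return np.r_[w(0,y),z]
E
python3 - <<'E'
from path import *
P=[np.array([.5166,.1236,.2318]),np.r_[w(0,.16),.128]]+[tip('flap',t,.07) for t in [1.5,1.415,1.3,1.2,1.1,1.,.9,.8,.7,.6,.5,.4,.3,.2,.1,0]]
P=np.array(P)*1000
for a,b in zip(P[:-1],P[1:]): print(b.round(1),(b-a).round(1))
E
```

```text
[522.9 116.7 128. ] [   6.3   -6.9 -103.8]
[529.4  77.8 128.2] [  6.5 -38.9   0.2]
[530.4  71.9 128.1] [ 1.  -5.9 -0.2]
[531.7  64.  127.1] [ 1.3 -7.9 -1. ]
[532.9  57.3 125.4] [ 1.1 -6.7 -1.6]
[533.9  50.7 123.1] [ 1.1 -6.5 -2.3]
[535.   44.4 120.1] [ 1.1 -6.3 -3. ]
[536.   38.5 116.6] [ 1.  -6.  -3.6]
[536.9  32.9 112.4] [ 0.9 -5.6 -4.2]
[537.8  27.8 107.7] [ 0.9 -5.1 -4.7]
[538.6  23.1 102.5] [ 0.8 -4.6 -5.2]
[539.2  19.   96.8] [ 0.7 -4.1 -5.7]
[539.8  15.5  90.8] [ 0.6 -3.5 -6. ]
[540.3  12.6  84.4] [ 0.5 -2.9 -6.4]
[540.7  10.3  77.8] [ 0.4 -2.3 -6.6]
[541.    8.7  71. ] [ 0.3 -1.6 -6.8]
[541.1   7.7  64. ] [ 0.2 -0.9 -7. ]
```

Down to pushing height outside the leaf, then begin contact.

step_arm(
  motion=[
    [2, -2, -35, 0, 0, 0, 0],
    [2, -2, -35, 0, 0, 0, 0],
    [2, -3, -34, 0, 0, 0, 0],
    [2, -10, 0, 0, 0, 0, 0],
    [2, -10, 0, 0, 0, 0, 0],
    [1, -8, 0, 0, 0, 0, 0],
    [1, -6, 0, 0, 0, 0, 0],
    [1, -6, 0, 0, 0, 0, 0],
    [1, -6, 0, 0, 0, 0, 0],
    [1, -8, -1, 0, 0, 0, 0],
  ],
)

```text
t: 3.8
ee_pos: [0.5315, 0.065, 0.1271]
eef_rot: [-0.254, 3.129, 0.002]
contact_force: [1.1, 1.6, 0.3]
finger_gap: 0.0002
```

Run:
```python
from h import *
a=snap('side','s1.png')['color'];b=snap('top','t1.png')['color']
print(bot.observe()['contact_force'])
cv2.imwrite('pics/c1.png',np.hstack([cv2.resize(a[90:300,180:380,::-1],(400,420)),cv2.resize(b[100:300,190:390,::-1],(400,400))[:420] if 0 else cv2.resize(b[90:300,190:390,::-1],(400,420))]))
```

```text
[ 0.00177187 -0.22333043 -0.26212644]
```

View pics/c1.png

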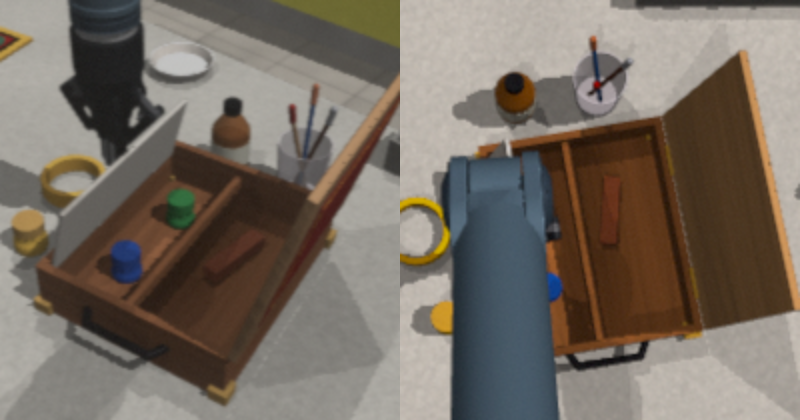

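The fingertip stands just outside the leaf (side view, tip near crop (110,155)), clear of tape and pots. Continuing along the arc.

step_arm(
  motion=[
    [1, -7, -2, 0, 0, 0, 0],
    [1, -7, -2, 0, 0, 0, 0],
    [1, -6, -3, 0, 0, 0, 0],
    [1, -6, -4, 0, 0, 0, 0],
    [1, -6, -4, 0, 0, 0, 0],
    [1, -5, -5, 0, 0, 0, 0],
    [1, -5, -5, 0, 0, 0, 0],
  ],
)

```text
t: 4.6
ee_pos: [0.5377, 0.0214, 0.1008]
eef_rot: [0.252, -3.131, 0.001]
contact_force: [0.4, 1.0, 1.9]
finger_gap: 0.0
```

Run:
```python
from h import *
a=snap('side','s2.png')['color']
print(bot.observe()['contact_force'])
cv2.imwrite('pics/c2.png',cv2.resize(a[90:300,180:380,::-1],(600,600)))
```

```text
[ 0.73840077 -0.73546001  0.76509482]
```

View pics/c2.png

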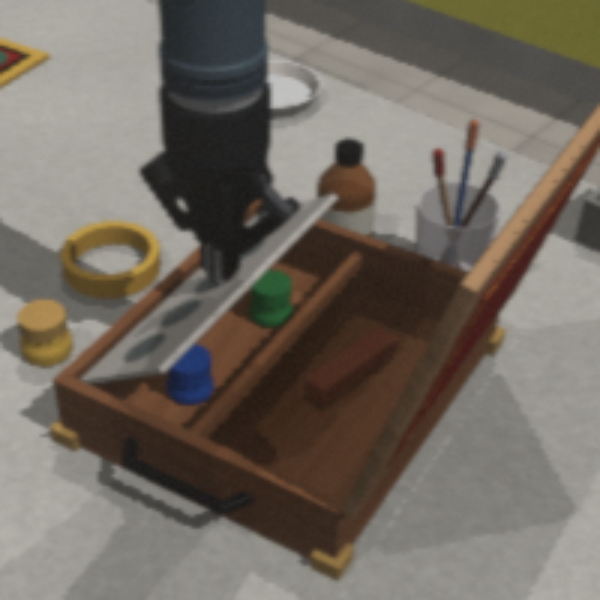

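The leaf is about halfway over with the tip on its outer face. Continuing down.

step_arm(
  motion=[
    [1, -4, -6, 0, 0, 0, 0],
    [1, -4, -6, 0, 0, 0, 0],
    [1, -3, -6, 0, 0, 0, 0],
    [0, -2, -7, 0, 0, 0, 0],
    [0, -2, -6, 0, 0, 0, 0],
    [0, -1, -5, 0, 0, 0, 0],
    [0, -1, -3, 0, 0, 0, 0],
    [0, 0, -2, 0, 0, 0, 0],
    [0, 0, 0, 0, 0, 0, 0],
  ],
)

```text
t: 5.55
ee_pos: [0.5409, 0.0062, 0.0638]
eef_rot: [0.253, -3.13, -0.005]
contact_force: [-8.7, 2.4, 25.5]
finger_gap: -0.0002
```

step_arm(
  motion=[
    [0, 0, 20, 0, 0, 0, 0],
    [0, 0, 45, 0, 0, 0, 0],
    [0, 10, 45, 0, 0, 0, 0],
    [0, 20, 45, 0, 0, 0, 0],
  ],
)

```text
t: 5.95
ee_pos: [0.5403, 0.0328, 0.2164]
eef_rot: [0.246, -3.131, 0.003]
contact_force: [0.5, 0.6, -0.3]
finger_gap: -0.0001
```

```bash
python3 - <<'E'
from h import *
a=snap('side','s3.png')['color']
o=bot.observe(); print(o['contact_force'],o['joint_pos'],o['ee_pos'])
cv2.imwrite('pics/c3.png',cv2.resize(a[90:300,180:380,::-1],(600,600)))
E
python3 - <<'E'
from path import *
P=[tip('lid',t,.2) for t in [1.797]+list(np.arange(1.75,-.01,-.05))]
P=[np.r_[w(0,-.24),.345],np.r_[w(0,-.24),.262]]+P
P=np.array(P)*1000
for a,b in zip(P[:-1],P[1:]): print(b.round(1),(b-a).round(1))
print(P[0])
E
```

```text
[2.57993777 3.44756347 4.27351332] [-0.52733704  0.19250102  0.42862636  1.88102709 -0.09558068  1.072334
  1.67304946] [0.54603651 0.03957494 0.22506946]
[ 588.9 -277.8  262. ] [  0.   0. -83.]
[ 580.5 -227.6  263.2] [-8.4 50.2  1.2]
[ 579.  -218.6  265.5] [-1.5  9.   2.4]
[ 577.4 -209.   267.5] [-1.6  9.7  2. ]
[ 575.7 -199.2  269.1] [-1.6  9.8  1.5]
[ 574.1 -189.4  270.1] [-1.6  9.8  1. ]
[ 572.4 -179.5  270.7] [-1.6  9.9  0.5]
[ 570.8 -169.6  270.7] [-1.7  9.9  0. ]
[ 569.1 -159.8  270.2] [-1.6  9.9 -0.5]
[ 567.5 -149.9  269.3] [-1.6  9.8 -1. ]
[ 565.9 -140.2  267.8] [-1.6  9.8 -1.5]
[ 564.2 -130.5  265.9] [-1.6  9.7 -1.9]
[ 562.6 -120.9  263.5] [-1.6  9.6 -2.4]
[ 561.1 -111.5  260.5] [-1.6  9.4 -2.9]
[ 559.5 -102.2  257.1] [-1.6  9.3 -3.4]
[558.  -93.1 253.3] [-1.5  9.1 -3.9]
[556.5 -84.2 249. ] [-1.5  8.9 -4.3]
[555.  -75.5 244.2] [-1.5  8.7 -4.8]
[553.6 -67.  239. ] [-1.4  8.4 -5.2]
[552.3 -58.9 233.4] [-1.4  8.2 -5.6]
[551.  -51.  227.4] [-1.3  7.9 -6. ]
[549.7 -43.4 220.9] [-1.3  7.6 -6.4]
[548.5 -36.1 214.1] [-1.2  7.3 -6.8]
[547.3 -29.2 207. ] [-1.2  6.9 -7.2]
[546.2 -22.7 199.5] [-1.1  6.5 -7.5]
[545.2 -16.5 191.7] [-1.   6.2 -7.8]
[544.2 -10.7 183.6] [-1.   5.8 -8.1]
[543.3  -5.4 175.2] [-0.9  5.4 -8.4]
[ 5.425e+02 -4.000e-01  1.665e+02] [-0.8  4.9 -8.7]
[541.7   4.1 157.6] [-0.8  4.5 -8.9]
[541.1   8.2 148.5] [-0.7  4.1 -9.1]
[540.5  11.8 139.2] [-0.6  3.6 -9.3]
[539.9  14.9 129.7] [-0.5  3.2 -9.5]
[539.5  17.6 120. ] [-0.4  2.7 -9.6]
[539.1  19.8 110.3] [-0.4  2.2 -9.8]
[538.8  21.5 100.4] [-0.3  1.7 -9.9]
[538.6  22.8  90.5] [-0.2  1.2 -9.9]
[538.5  23.5  80.5] [ -0.1   0.7 -10. ]
[ 588.88626805 -277.81275289  345.        ]
```

View pics/c3.png

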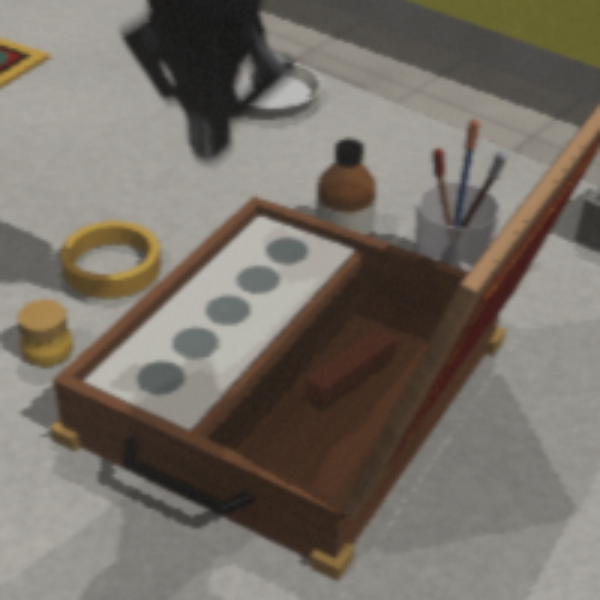

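Leaf lies flat with its wells up, and everything else is in place. Now rise and cross over the lid's edge.

step_arm(
  motion=[
    [0, 0, 45, 0, 0, 0, 0],
    [0, 0, 45, 0, 0, 0, 0],
    [0, 0, 45, 0, 0, 0, 0],
    [6, -45, 0, 0, 0, 0, 0],
    [6, -45, 0, 0, 0, 0, 0],
    [6, -45, 0, 0, 0, 0, 0],
  ],
)

```text
t: 6.6
ee_pos: [0.5591, -0.1009, 0.3505]
eef_rot: [-0.256, 3.129, -0.0]
contact_force: [-0.6, -0.8, 0.2]
finger_gap: -0.0001
```

Run:
```python
from h import *
a=snap('side','s4.png')['color']
o=bot.observe(); print(o['contact_force'],o['joint_pos'],o['ee_pos'],o['eef_rot'])
```

```text
[ 0.41859949 -6.45348573  1.6233084 ] [-0.37827522  0.15272293  0.56534732  1.66854013 -0.07595666  1.34084741
  1.91870395] [ 0.55814455 -0.11275912  0.35055074] [-0.23379985  3.13131225 -0.01302243]
```

View pics/s4.png

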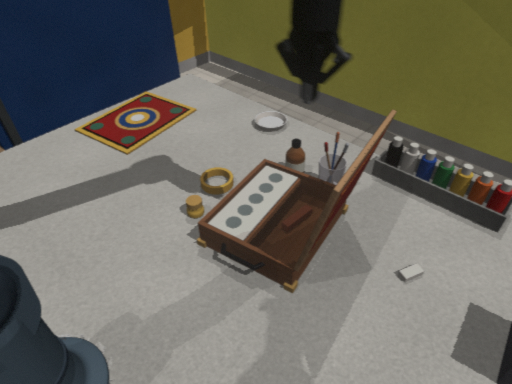

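step_arm(
  motion=[
    [7, -44, 2, 0, 0, 0, 0],
    [7, -44, 0, 0, 0, 0, 0],
    [7, -44, 0, 0, 0, 0, 0],
    [7, -44, 0, 0, 0, 0, 0],
    [0, 0, -28, 0, 0, 0, 0],
    [0, 0, -28, 0, 0, 0, 0],
    [0, 0, -28, 0, 0, 0, 0],
    [0, 0, 0, 0, 0, 0, 0],
  ],
)

```text
t: 7.45
ee_pos: [0.5838, -0.2739, 0.2625]
eef_rot: [0.252, -3.122, -0.007]
contact_force: [-1.1, 0.6, -1.0]
finger_gap: -0.0003
```

Run:
```python
from h import *
a=snap('side','s5.png')['color']
b=snap('top','t5.png')['color']
o=bot.observe(); print(o['contact_force'],o['joint_pos'],o['ee_pos'],o['eef_rot'])
cv2.imwrite('pics/c5.png',np.hstack([cv2.resize(a[50:300,220:480,::-1],(400,400)),cv2.resize(b[90:300,210:440,::-1],(400,400))]))
```

```text
[ 0.23219809 -0.27908864  1.49911871] [-0.10458326  0.40015973  0.6286185   1.58502472 -0.24424998  1.23774505
  2.29942275] [ 0.58655177 -0.27543692  0.26772666] [ 2.53420364e-01 -3.12990557e+00 -4.18721044e-04]
```

View pics/c5.png

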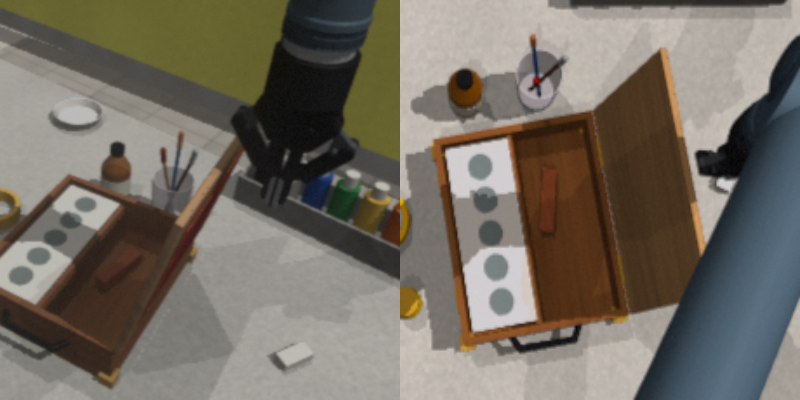

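step_arm(
  motion=[
    [-2, 12, 0, 0, 0, 0, 0],
    [-2, 12, 0, 0, 0, 0, 0],
    [-1, 8, 0, 0, 0, 0, 0],
    [-1, 8, 1, 0, 0, 0, 0],
    [-1, 8, 1, 0, 0, 0, 0],
    [-1, 8, 1, 0, 0, 0, 0],
    [-2, 10, 1, 0, 0, 0, 0],
    [-2, 10, 1, 0, 0, 0, 0],
    [-2, 10, 1, 0, 0, 0, 0],
    [-2, 10, 0, 0, 0, 0, 0],
  ],
)

```text
t: 8.55
ee_pos: [0.5708, -0.1785, 0.2744]
eef_rot: [-0.254, 3.131, 0.0]
contact_force: [2.5, -2.5, 1.4]
finger_gap: -0.0001
```

Run:
```python
from h import *
a=snap('side','s6.png')['color']
b=snap('top','t6.png')['color']
o=bot.observe(); print(o['contact_force'],o['joint_pos'],o['ee_pos'],o['eef_rot'])
cv2.imwrite('pics/c6.png',np.hstack([cv2.resize(a[50:300,220:480,::-1],(400,400)),cv2.resize(b[90:300,210:440,::-1],(400,400))]))
```

```text
[ 0.15145819 -0.34726435 -0.40124697] [-0.27329766  0.27998284  0.60878082  1.70440353 -0.17189907  1.21332163
  2.1138106 ] [ 0.570302   -0.17625218  0.27358736] [ 0.25858579 -3.12917214 -0.00497715]
```

View pics/c6.png

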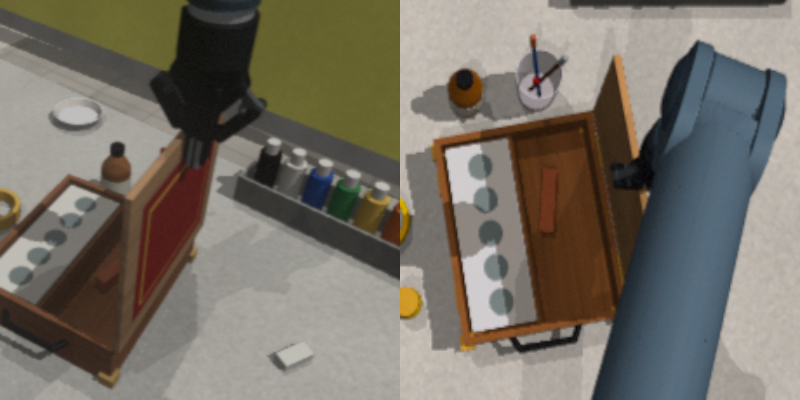

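Lid is about upright, tip on the outer face near its edge. Continuing the arc at ~0.1 m/s.

step_arm(
  motion=[
    [-2, 10, 0, 0, 0, 0, 0],
    [-2, 10, -1, 0, 0, 0, 0],
    [-2, 10, -1, 0, 0, 0, 0],
    [-2, 10, -2, 0, 0, 0, 0],
    [-2, 10, -2, 0, 0, 0, 0],
    [-2, 10, -2, 0, 0, 0, 0],
    [-1, 9, -3, 0, 0, 0, 0],
    [-1, 9, -3, 0, 0, 0, 0],
    [-1, 9, -4, 0, 0, 0, 0],
    [-1, 9, -4, 0, 0, 0, 0],
    [-1, 9, -5, 0, 0, 0, 0],
  ],
)

```text
t: 9.75
ee_pos: [0.5529, -0.0741, 0.2466]
eef_rot: [0.253, -3.13, -0.0]
contact_force: [-0.5, -1.7, 1.2]
finger_gap: 0.0003
```

Run:
```python
from h import *
a=snap('side','s7.png')['color']
b=snap('top','t7.png')['color']
o=bot.observe(); print(o['contact_force'],o['joint_pos'],o['ee_pos'],o['eef_rot'])
cv2.imwrite('pics/c7.png',np.hstack([cv2.resize(a[50:300,180:440,::-1],(400,400)),cv2.resize(b[90:300,210:440,::-1],(400,400))]))
```

```text
[ 0.64200482  0.10002035 -0.45191036] [-0.42790553  0.2126834   0.55352901  1.82771913 -0.12370954  1.13827017
  1.9027362 ] [ 0.55271062 -0.07214049  0.24558946] [ 2.57135908e-01 -3.12818536e+00 -2.61415692e-03]
```

View pics/c7.png

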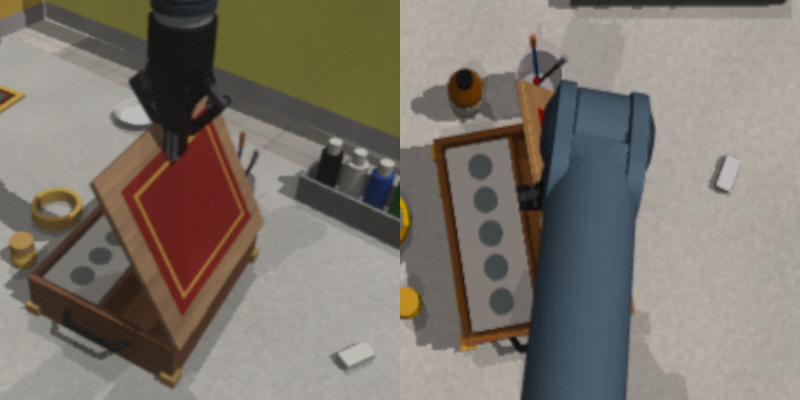

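step_arm(
  motion=[
    [-1, 8, -5, 0, 0, 0, 0],
    [-1, 8, -6, 0, 0, 0, 0],
    [-1, 8, -6, 0, 0, 0, 0],
    [-1, 8, -6, 0, 0, 0, 0],
    [-1, 7, -7, 0, 0, 0, 0],
    [-1, 7, -7, 0, 0, 0, 0],
    [-1, 6, -8, 0, 0, 0, 0],
    [-1, 6, -8, 0, 0, 0, 0],
    [-1, 6, -8, 0, 0, 0, 0],
    [-1, 5, -8, 0, 0, 0, 0],
    [-1, 5, -9, 0, 0, 0, 0],
  ],
)

```text
t: 10.95
ee_pos: [0.543, -0.0001, 0.1687]
eef_rot: [-0.253, 3.131, 0.0]
contact_force: [1.3, 0.5, 2.0]
finger_gap: 0.0001
```

Run:
```python
from h import *
a=snap('side','s8.png')['color']
o=bot.observe(); print(o['contact_force'],o['joint_pos'],o['ee_pos'],o['eef_rot'])
cv2.imwrite('pics/c8.png',cv2.resize(a[50:300,160:420,::-1],(500,500)))
```

```text
[0.57135341 0.77448833 0.23003449] [-0.50917963  0.26930907  0.4955428   1.93835662 -0.15377679  0.97295543
  1.79216106] [0.54158346 0.0008714  0.16693378] [ 2.55371825e-01 -3.12882765e+00 -3.34595957e-04]
```

View pics/c8.png

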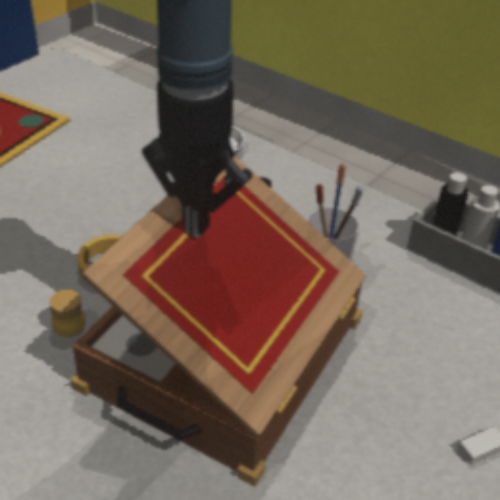

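Lid at ~0.45 rad, following the finger. Finishing, slower near the end.

step_arm(
  motion=[
    [-1, 4, -9, 0, 0, 0, 0],
    [-1, 4, -9, 0, 0, 0, 0],
    [-1, 3, -9, 0, 0, 0, 0],
    [0, 3, -9, 0, 0, 0, 0],
    [0, 3, -9, 0, 0, 0, 0],
    [0, 2, -9, 0, 0, 0, 0],
    [0, 2, -8, 0, 0, 0, 0],
    [0, 1, -7, 0, 0, 0, 0],
    [0, 1, -6, 0, 0, 0, 0],
    [0, 1, -5, 0, 0, 0, 0],
  ],
)

```text
t: 12.0
ee_pos: [0.5393, 0.0226, 0.0885]
eef_rot: [0.252, -3.13, 0.001]
contact_force: [-0.9, 0.1, 1.5]
finger_gap: -0.0002
```

step_arm(
  motion=[
    [0, 0, -3, 0, 0, 0, 0],
    [0, 0, -3, 0, 0, 0, 0],
    [0, 0, -2, 0, 0, 0, 0],
    [0, 0, -1, 0, 0, 0, 0],
  ],
)

```text
t: 12.4
ee_pos: [0.5398, 0.0232, 0.0806]
eef_rot: [0.253, -3.131, -0.0]
contact_force: [-3.3, 0.3, 8.4]
finger_gap: 0.0003
```

Contact at 80.6 mm, force rising; press a little more and check.

step_arm(
  motion=[
    [0, 0, -1, 0, 0, 0, 0],
    [0, 0, -1, 0, 0, 0, 0],
    [0, 0, 0, 0, 0, 0, 0],
  ],
)

```text
t: 12.7
ee_pos: [0.5398, 0.0232, 0.0805]
eef_rot: [0.252, -3.13, -0.002]
contact_force: [-7.5, -0.1, 15.3]
finger_gap: -0.0002
```

step_arm(
  motion=[
    [0, 0, 10, 0, 0, 0, 0],
    [0, 0, 30, 0, 0, 0, 0],
    [0, 0, 45, 0, 0, 0, 0],
    [-10, 30, 40, 0, 0, 0, 0],
    [-10, 45, 10, 0, 0, 0, 0],
    [-10, 45, 0, 0, 0, 0, 0],
    [-10, 45, 0, 0, 0, 0, 0],
    [-10, 45, 0, 0, 0, 0, 0],
    [0, 0, 0, 0, 0, 0, 0],
  ],
)

```text
t: 13.6
ee_pos: [0.4872, 0.2426, 0.2129]
eef_rot: [-0.274, 3.129, 0.008]
contact_force: [0.4, -0.5, -0.4]
finger_gap: -0.0002
```

```bash
cat > chk.py <<'E'
from ov import *
draw([.5493,-.0411,.1657,0,0],'z')
o=bot.observe(); print(o['t'],o['contact_force'],o['ee_pos'])
E
python3 chk.py
```

```text
13.7 [-0.47555159  0.01504306  1.15120606] [0.48962808 0.23449604 0.21261642]
```

View pics/top_z.png

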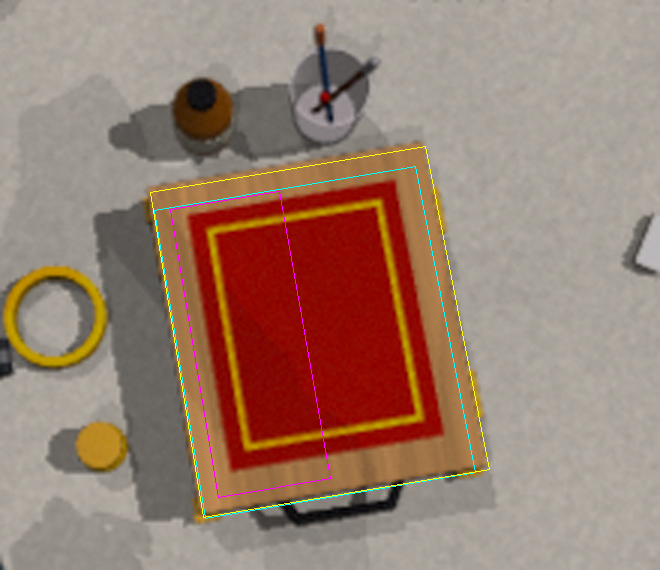

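View pics/side_z.png

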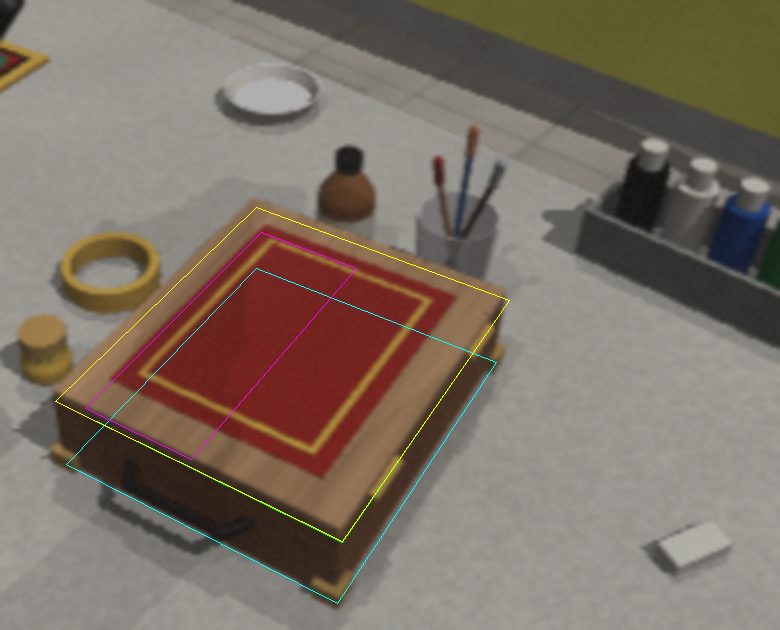

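The lid matches the shut outline in both views, the bystanders have not moved, and the robot is clear of everything.

```bash
python3 -c "
from workcell import bot
print(bot.job_done())"
```

```text
the job is handed in; nothing more can be done
None
```

The paint box is shut: the white leaf is flat inside and the lid is pressed down on its stop. I handed the job in at about 14 s of the 58 s allowed.

- **Leaf:** I pushed it over from outside with the closed fingertips. At its stop the fingertip was at 63.8 mm (64 mm expected) with about 25 N on it. The side picture showed it flat before I touched the lid.
- **Lid:** I pushed it from its outer face along its arc, at about 0.1 m/s and slower near the end. At its stop the fingertip was at 80.5 mm (80.5 mm expected), and pressing harder (15 N) moved it no further.
- **Final check:** Both camera views matched the shut outline. The things around the box stood where they were at the start, and the robot touched nothing. The pots and the pastel are now covered, so I could not check them at the end. They looked unmoved in the last pictures that showed them.

No check failed. My starting estimate of the box's position was 2–3 pixels off at some corners in the pictures, which did not affect the pushing.

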